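Slide a connector under the probe press and hold the press at its test travel

ROBOT

A 7-joint arm with a two-finger parallel gripper is mounted at the origin on a cart in front of the work surface, level with it; the furniture and walls round the work are solid. World frame = base frame: x ahead of the robot, y to its left, z up, the work surface at z = 0. Lengths are in m, angles in rad, forces in N, time in s.
With the tool pointing down it reaches from about 0.4 to 0.875 m from the base axis. Payload 19.3 kg.
Tool frame: the origin (TCP) lies at the centre of the arm's flange, where the gripper is bolted on; the fingertips stand 173 mm ahead of it and the grasp point (between the pads) lies 155 mm ahead of it (r.tips_ahead is the distance from the TCP to the fingertips, in m); z points along the fingers, y is the line along which they close (so a half turn about z gives the same grasp; the last joint's range is limited). The gripper opens to 85 mm and grips with 20 to 120 N. Pads are 22 mm wide; open, the fingers measure 114 mm over their backs; the gripper's body (76 mm by 85 mm) begins 54 mm behind the grasp point. The pads swing forward as they close: fully open they stand 13 mm farther back than shut.
Start: joints at [-1.4, 0.521, -0.036, 1.599, 0.021, 1.021, -0.113], TCP at [0.149, 0.607, 0.405] pointing down, gripper open.
Joint ranges: [-2.91, 2.91], [-0.3, 2.13], [-1.5, 1.42], [0.17, 2.43], [-1.26, 4.41], [0.16, 1.93], [-2.52, 2.52]. Speed limits (rad/s): [1.89, 1.89, 2.39, 2.39, 3.01, 3.01, 3.01].

INTERFACE

Orientations are given as a rotation vector (axis times angle).
In Python, from bench import sensors, optics, order, spotter, r gives the robot as it stands.
- The arm moves only by the tool jog_arm, never from a script. Its argument "targets" is a list of rows, each an object of numbers: "claw": the closure in counts, from 0 (fully open) to 255 (shut); "tx", "ty", "tz": the shift along the tool's x, y, z in cm; "rx", "ry", "rz": the turn, a rotation vector about the tool's x, y, z in rad. A call has 1 to 20 rows; each row is the pose to reach, as a shift and turn from the pose commanded when the call began, along the tool's axes at that moment; what a row does not reach only later rows make up. A row lasts 1/12 s, in which the tool goes at most 41.7 mm and 7.16 degrees, less where a joint would pass 70% of its speed; a pose out of reach is approached as far as the arm can. A call with a gripper value outside its range is refused whole. The fingers move at their own pace and stop on an object; the grip force is fixed at half the most. Time passes only in rows, so rows that repeat a pose let the fingers close. It gives the time, the measured TCP pose, the force, the opening and the grip force at its end, in the units of the state.
- sensors.observe(): the state, without advancing time (a new reading comes with each control period).
- optics.get_image(name): name is "side" or "top"; returns a dict with "pixels" (384x512x3 uint8, blue, green, red), "fx", "fy", "cx", "cy" (pixels), "R" (3x3) and "t" (3): a world point X has camera coordinates R X + t. Camera axes: x right, y down, z forward; pixel columns grow to the right and rows downward; lengths in m; the calibration is good to about 2 mm. A picture is of the moment at which its call begins. There is no depth.
- order.close_job(): hands the job in; it is judged then, once.
Trained networks look in the newest picture that a camera, given by its name, has taken for a name from the list of things; names that differ only in an ending like _2 or _b are one class to them, and where a whole thing is asked for, a point or a joint stands for the part that bears it (a point fixed in the world has none). Each returns a list of dicts, best first, with "p" (0 to 1); they miss things now and then, are a little off and sometimes report something else, mostly with a low value. They report only what shows in the picture. A call takes as long as a camera call. They do not tell look-alikes from the thing itself.
- spotter.regions_of(camera, label): "region" (384x512 bool, what is visible of it) and "extent" ([centre column, centre row, width, height] in pixels, round what is visible of it).
- spotter.place_of(camera, label): "xy" ([column, row] in pixels: a listed point, or the origin of a listed thing).
The state is a dict: "t": time; "joint_positions": joint angles; "qvel": joint speeds; "tau": joint torques, N m; "tool_pos": TCP position; "ee_rot": TCP orientation; "wrist_force": force on the tool from outside, world axes, zero at the start; "moment": the same for the moment, N m; "grip_width": opening from 0.0 (shut) to 1.0 (fully open); "finger_force": force on a finger pad.
Only numpy, scipy, OpenCV 4.12 (cv2) and the standard library are available. Lean on these libraries where they do the work, as an engineer would, in place of code of your own. Each camera call takes 0.05 s, during which the arm holds its last target. There are 200 camera calls.

TASK

Push the blue shuttle with the loose connector along its channel, under the dark steel press arm, until it is fully home against the black end stop. Then press the yellow knob straight down until the green ring on its stem is level with the top of the steel collar (about 13 mm of travel), never going down into the red ring, and finish while still holding it there, with the connector in its pocket under the probe. Leave the parts bin, the bottle and the roll where they stand.

Things in the scene. Friction and masses are not known exactly. Their poses are not given: they have to be found in the camera images.
- station: Grey probe station, fixed to the bench: base plate 120 x 285 x 8 mm (x -43 to +78, y -45 to +240 mm in its frame). Origin on the bench directly below the plunger's axis. A channel runs along its y axis at x = 0, between two aluminium rails 24.5 mm high over the bench, 44 mm apart at their lips, which hold the shuttle down with 2.5 mm play. A black end stop has its face at y = -35 mm.
- home (a point): Point on the channel's floor (8 mm over the bench) directly below the plunger's axis, with the station's axes. The shuttle's origin is here when it is fully home; the shuttle moves along -y to get there.
- collar_top (a point): Centre of the top of the steel collar (26 mm wide), on the plunger's axis, 72 mm over the bench. It sits on the dark steel press arm, which spans the channel 56 to 66 mm over the bench (station x -24 to +75, y -22 to +22 mm), carried by a dark column at x 42 to 75 mm, y -25 to +25 mm; open towards -x.
- shuttle: Loose blue slab, 50 x 185 x 10 mm, about 0.25 kg (0.17 to 0.35), in the channel with 1 mm play on each side; its axes are as the station's. Origin on its underside below the centre of the connector's pocket (36 x 14 mm, 6 mm deep). The slab reaches from y = -35 to +150 mm. It starts 60 to 105 mm from home on the +y side, friction 1 to 3 N, up to 12 N if pushed askew, so check that it is home.
- grip_post (a point): Centre of the top of the shuttle's orange grip post: upright, round, 16 mm wide, 44 mm of it free above a 24 mm steel foot; it stands 120 mm from the pocket on the +y side, its top 66 mm over the bench.
- connector: White board connector, 34 x 12 x 12 mm, 12 g, loose in the shuttle's pocket, its top 24 mm over the bench. Origin at the centre of its underside. It rides along with the shuttle.
- press_knob: Yellow round knob, 34 mm wide and 11 mm thick, on the plunger's stem (12 mm wide). Its underside is 24 mm above the collar when released; origin on the axis, 24 mm below the knob's underside. On the stem, seen above the collar from below: 10 mm bare steel, 6 mm green ring, 8 mm red ring, then the knob.
- knob_top (a point): Centre of the knob's flat top, 107 mm over the bench when released; moves down with the plunger.
- plunger (a joint): How far the knob is pressed down, m: 0 released, 0.010 to 0.016 the green ring is at the collar's top, beyond that the red ring, 0.024 the end. Push needed: 1.5 N at the start plus 0.3 N per mm; from 8 mm on the probe touches the connector and adds 0.6 N plus 0.2 N per mm. In all about 7 N at 13 mm; it springs back when released.
- probe_head: Sprung brass and black probe below the plunger, 28 x 10 x 9 mm, under the press arm. Origin at the centre of its underside, 32 mm over the bench when released. It meets the connector when the plunger is 8 mm down.
- parts_bin: Black parts bin, 100 x 73 x 49 mm, with small parts, standing behind the channel (+x). Leave alone.
- bottle: Red bottle with a white tip, 25 mm wide, 72 mm high, in front of the channel (-x). Leave alone.
- tape_roll: White roll, 64 mm wide, 30 mm high, lying behind the press column. Leave alone.
Things that resemble listed ones, but are neither listed nor needed, are in the scene too. There is more than one size of the shuttle; the job needs the smaller.

How it is judged:
On the way:
1. the shuttle is fully home with the connector in its pocket, the plunger not yet pressed (y of shuttle in the frame of home below 0.003 m and distance between shuttle and home below 0.005 m and horizontal distance between connector and shuttle below 0.005 m and value of joint plunger below 0.003 m), for 0.2 s.
At the end, for the whole second after the job is handed in: The shuttle is within 3 mm of fully home, the connector within 5 mm of its pocket's centre, the robot presses the knob with more than 2 N and holds the plunger between 9.5 and 16.5 mm of travel (green ring at the collar), and the probe presses on the connector with more than 0.4 N (y of shuttle in the frame of home below 0.003 m and distance between shuttle and home below 0.005 m and horizontal distance between connector and shuttle below 0.005 m and value of joint plunger between 0.0095 and 0.0165 m and contact force between probe_head and connector above 0.4 N and contact force between any of the fingers, the arm and press_knob above 2 N); the arm keeps its last pose, push and grip.
It fails at once if the plunger is pressed into the red (over 17 mm) (value of joint plunger above 0.017 m).
It fails at once if the parts bin is moved by more than 20 mm (distance of parts_bin from where it was at the start of the episode above 0.02 m).
It fails at once if the bottle is moved by more than 20 mm (distance of bottle from where it was at the start of the episode above 0.02 m).
It fails at once if the roll is moved by more than 20 mm (distance of tape_roll from where it was at the start of the episode above 0.02 m).
It also fails if it takes over 45 s, if anything falls off the work surface, if the arm or the gripper's body presses on something with over 40 N, if the wrist force passes 120 N, or if a joint passes its speed limit or range.

## Working session

There is one attempt and no reset: what is moved stays moved. The work goes in short steps, Python scripts to look and compute and a tool call to move; the robot and the scene stay as the last step left them, time stands still between calls to the robot, and variables do not carry over. Pictures are saved under pics/ and viewed, at most 10 in all, crops included, and the job is handed in when it is done.

Besides the shell and the picture viewer there is one more tool, called as name(argument=value, ...), one argument or row to a line, values as JSON. jog_arm: Moves the arm, as the interface text tells. Its arguments: {"type":"object","properties":{"targets":{"type":"array"}},"required":["targets"]}

```bash
mkdir -p pics; cat > h.py <<'E'
import numpy as np,cv2
from bench import sensors,optics,order,spotter,r
def ray(im,uv):
    R=np.array(im['R']);t=np.array(im['t'])
    d=R.T@np.array([(uv[0]-im['cx'])/im['fx'],(uv[1]-im['cy'])/im['fy'],1.]);return -R.T@t,d
def onz(im,uv,z):
    o,d=ray(im,uv);return o+d*(z-o[2])/d[2]
def proj(im,X):
    c=np.array(im['R'])@np.array(X)+np.array(im['t']);return [im['fx']*c[0]/c[2]+im['cx'],im['fy']*c[1]/c[2]+im['cy']]
def tri(a,ua,b,ub):
    o1,d1=ray(a,ua);o2,d2=ray(b,ub);d1/=np.linalg.norm(d1);d2/=np.linalg.norm(d2)
    s=np.linalg.lstsq(np.c_[d1,-d2],o2-o1,rcond=None)[0];p,q=o1+s[0]*d1,o2+s[1]*d2
    return (p+q)/2,np.linalg.norm(p-q)
E
python3 - <<'E'
from h import *
np.set_printoptions(precision=4,suppress=True)
I={c:optics.get_image(c) for c in('top','side')}
cv2.imwrite('pics/a.png',cv2.resize(np.vstack([I['top']['pixels'],I['side']['pixels']]),None,fx=.78,fy=.78))
cv2.imwrite('pics/t.png',cv2.resize(I['top']['pixels'],(800,600)));cv2.imwrite('pics/s.png',cv2.resize(I['side']['pixels'],(800,600)))
Z=dict(grip_post=.066,knob_top=.107,collar_top=.072,station=0,home=.008,shuttle=.008,connector=.012,bottle=0,parts_bin=0,tape_roll=0)
for n,z in Z.items():
    for c in I:
        for d in spotter.place_of(c,n)[:3]: print(n,c,np.round(d['p'],2),np.round(d['xy'],1),onz(I[c],d['xy'],z))
s=sensors.observe();print({k:np.round(v,3) for k,v in s.items()})
E
```

```text
grip_post top 0.77 [226.8 250. ] [0.4478 0.116  0.066 ]
grip_post top 0.75 [271.4 203.6] [0.5542 0.0089 0.066 ]
grip_post side 0.93 [187.8 213.5] [0.4491 0.1276 0.066 ]
grip_post side 0.69 [261.9 227.4] [ 0.558  -0.0026  0.066 ]
grip_post side 0.27 [305.4 316.3] [ 0.4871 -0.2365  0.066 ]
knob_top top 0.52 [364.3 211.8] [ 0.5275 -0.1997  0.107 ]
collar_top top 0.92 [360.2 215.5] [ 0.521  -0.1989  0.072 ]
collar_top top 0.56 [362.8 215.8] [ 0.5202 -0.205   0.072 ]
collar_top side 0.56 [311.8 288. ] [ 0.5329 -0.1973  0.072 ]
station top 0.71 [352.7 217. ] [ 0.5212 -0.1981  0.    ]
station side 0.72 [306.9 315.8] [ 0.5274 -0.1979  0.    ]
home side 0.77 [307. 313.] [ 0.5271 -0.1977  0.008 ]
shuttle top 0.94 [319.9 209.6] [ 0.5412 -0.1148  0.008 ]
shuttle top 0.83 [165.2 260.1] [0.4251 0.2721 0.008 ]
shuttle side 0.71 [285.1 279.2] [ 0.5445 -0.1063  0.008 ]
shuttle side 0.68 [153.1 208.4] [0.4166 0.2626 0.008 ]
connector top 0.46 [320.1 211.6] [ 0.5359 -0.1144  0.012 ]
connector side 0.53 [282.7 282.1] [ 0.5334 -0.1129  0.012 ]
bottle top 0.39 [317.4 206.7] [ 0.5492 -0.11    0.    ]
bottle side 0.89 [256.3 326.8] [ 0.4344 -0.1659  0.    ]
parts_bin top 0.96 [307.8 151.5] [ 0.692  -0.0911  0.    ]
parts_bin side 0.71 [333.  249.4] [ 0.6909 -0.0877  0.    ]
tape_roll top 0.68 [366.2 162.4] [ 0.6603 -0.24    0.    ]
tape_roll top 0.43 [344.1 250.8] [ 0.4375 -0.1722  0.    ]
tape_roll side 0.63 [370.4 297.4] [ 0.6592 -0.2322  0.    ]
{'t': np.float64(1.1), 'joint_positions': array([-1.4  ,  0.521, -0.036,  1.6  ,  0.021,  1.021, -0.113]), 'qvel': array([-0.001, -0.   ,  0.001, -0.   , -0.001, -0.001,  0.   ]), 'tau': array([  0.002, -92.683,   1.98 , -37.027,   0.018,   0.002,   0.   ]), 'tool_pos': array([0.149, 0.607, 0.405]), 'ee_rot': array([ 0.377,  3.119, -0.   ]), 'wrist_force': array([-0.286,  0.673,  0.49 ]), 'moment': array([ 0.05 , -0.02 ,  0.034]), 'finger_force': np.float64(0.0), 'grip_width': np.float64(1.002)}
```

View pics/t.png

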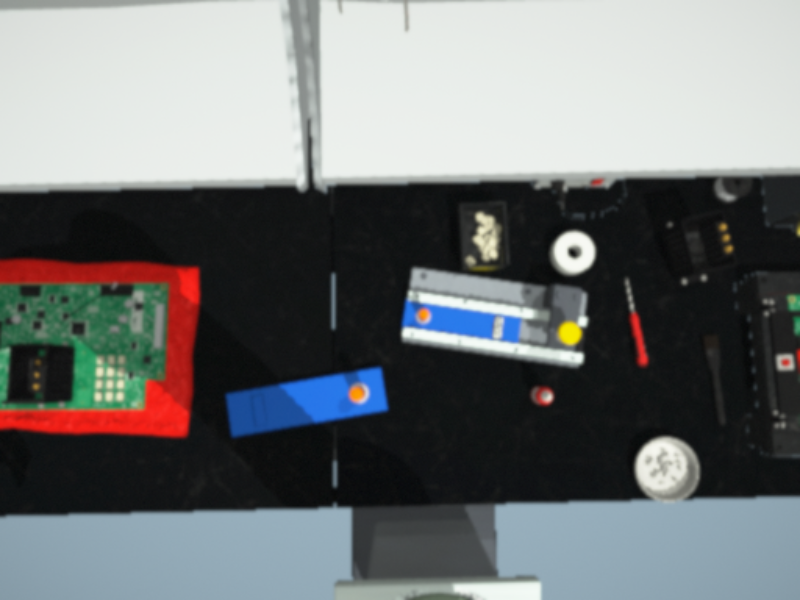

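View pics/s.png

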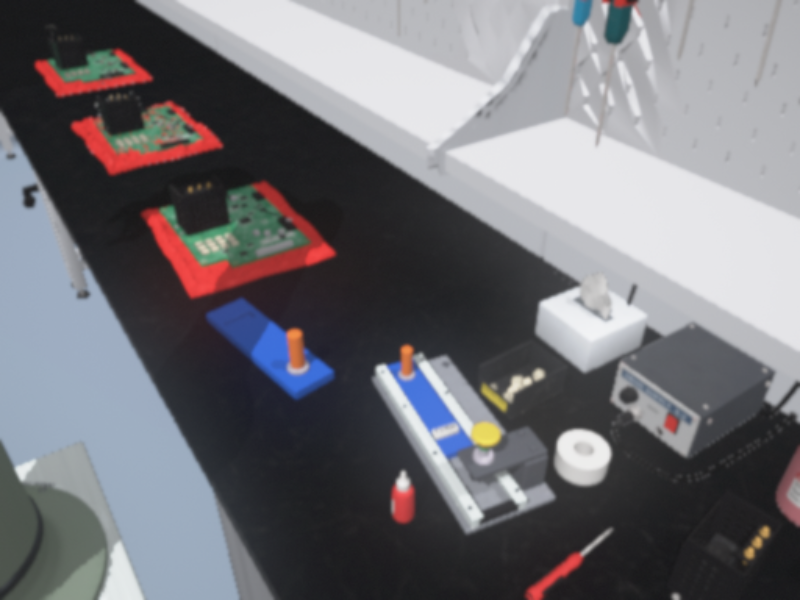

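The top and side views agree. The station's orange post is at top (271,203) and side (262,227), the knob at top (364,212). The larger shuttle lying loose on the left, with its post at top (227,250), is the decoy. I'll refine with colour blobs.

```bash
cat > loc.py <<'E'
from h import *
from scipy.spatial.transform import Rotation as Ro
np.set_printoptions(precision=4,suppress=True)
def blob(im,lo,hi,near,rad=14):
    m=cv2.inRange(cv2.cvtColor(im['pixels'],cv2.COLOR_BGR2HSV),lo,hi)
    n,l,s,c=cv2.connectedComponentsWithStats(m)
    k=[i for i in range(1,n) if s[i,4]>15 and np.hypot(*(c[i]-near))<rad]
    return max(((s[i,4],c[i],s[i]) for i in k),key=lambda q:q[0],default=None)
OR=((5,150,90),(17,255,255));YE=((22,150,90),(34,255,255))
def tool(P,ysta):  # shift (cm) and turn for TCP at P, tool y along ysta
    s=sensors.observe();R=Ro.from_rotvec(s['ee_rot']);y=np.array([*ysta,0])/np.hypot(*ysta)
    z=np.array([0,0,-1.]);D=Ro.from_matrix(np.c_[np.cross(y,z),y,z])
    return 100*R.inv().apply(np.array(P)-s['tool_pos']),(R.inv()*D).as_rotvec()
E
python3 - <<'E'
from loc import *
I={c:optics.get_image(c) for c in('top','side')}
po=[blob(I['top'],*OR,(271,203)),blob(I['side'],*OR,(261,232))]
kn=[blob(I['top'],*YE,(364,212)),blob(I['side'],*YE,(311,277))]
print(po,kn,sep='\n')
print('post top',onz(I['top'],po[0][1],.062),'side',onz(I['side'],po[1][1],.044))
print('knob',onz(I['top'],kn[0][1],.106),onz(I['side'],kn[1][1],.103),tri(I['top'],kn[0][1],I['side'],kn[1][1]))
m=spotter.regions_of('top','station')
print([ (d['p'],d['extent']) for d in m])
u=np.array([.16,.987]);print(tool((.5655,.065,.30),u))
E
```

```text
[(np.int32(18), array([270.6667, 200.6667]), array([269, 198,   5,   6,  18], dtype=int32)), (np.int32(103), array([259.7864, 228.5728]), array([256, 221,   8,  18, 103], dtype=int32))]
[(np.int32(182), array([364.3956, 212.7033]), array([357, 206,  16,  15, 182], dtype=int32)), (np.int32(91), array([311.8791, 276.967 ]), array([304, 273,  15,  10,  91], dtype=int32))]
post top [0.5616 0.0103 0.062 ] side [0.5669 0.0182 0.044 ]
knob [ 0.5255 -0.2001  0.106 ] [ 0.5293 -0.1983  0.103 ] (array([ 0.5261, -0.2004,  0.1066]), np.float64(0.001683006084377038))
[(0.56, [316.1, 203.4, 117.4, 66.8])]
(array([-53.3662, -42.7018,  10.4719]), array([-0.    ,  0.    , -0.0801]))
```

jog_arm(
  targets=[
    {"tx": -53.4,"ty": -42.7,"tz": 10.5,"rz": -0.08,"claw": 255},
    {"tx": -53.4,"ty": -42.7,"tz": 10.5,"rz": -0.08,"claw": 255},
    {"tx": -53.4,"ty": -42.7,"tz": 10.5,"rz": -0.08,"claw": 255},
    {"tx": -53.4,"ty": -42.7,"tz": 10.5,"rz": -0.08,"claw": 255},
    {"tx": -53.4,"ty": -42.7,"tz": 10.5,"rz": -0.08,"claw": 255},
    {"tx": -53.4,"ty": -42.7,"tz": 10.5,"rz": -0.08,"claw": 255},
    {"tx": -53.4,"ty": -42.7,"tz": 10.5,"rz": -0.08,"claw": 255},
    {"tx": -53.4,"ty": -42.7,"tz": 10.5,"rz": -0.08,"claw": 255},
    {"tx": -53.4,"ty": -42.7,"tz": 10.5,"rz": -0.08,"claw": 255},
    {"tx": -53.4,"ty": -42.7,"tz": 10.5,"rz": -0.08,"claw": 255},
    {"tx": -53.4,"ty": -42.7,"tz": 10.5,"rz": -0.08,"claw": 255},
    {"tx": -53.4,"ty": -42.7,"tz": 10.5,"rz": -0.08,"claw": 255},
    {"tx": -53.4,"ty": -42.7,"tz": 10.5,"rz": -0.08,"claw": 255},
    {"tx": -53.4,"ty": -42.7,"tz": 10.5,"rz": -0.08,"claw": 255},
    {"tx": -53.4,"ty": -42.7,"tz": 10.5,"rz": -0.08,"claw": 255},
    {"tx": -53.4,"ty": -42.7,"tz": 10.5,"rz": -0.08,"claw": 255},
    {"tx": -53.4,"ty": -42.7,"tz": 10.5,"rz": -0.08,"claw": 255},
    {"tx": -53.4,"ty": -42.7,"tz": 10.5,"rz": -0.08,"claw": 255},
    {"tx": -53.4,"ty": -42.7,"tz": 10.5,"rz": -0.08,"claw": 255},
  ],
)

```text
invalid input at $.targets[0]: expected keys claw, tx, ty, tz, rx, ry, rz
```

jog_arm(
  targets=[
    {"tx": -53.4,"ty": -42.7,"tz": 10.5,"rx": 0,"ry": 0,"rz": -0.08,"claw": 255},
    {"tx": -53.4,"ty": -42.7,"tz": 10.5,"rx": 0,"ry": 0,"rz": -0.08,"claw": 255},
    {"tx": -53.4,"ty": -42.7,"tz": 10.5,"rx": 0,"ry": 0,"rz": -0.08,"claw": 255},
    {"tx": -53.4,"ty": -42.7,"tz": 10.5,"rx": 0,"ry": 0,"rz": -0.08,"claw": 255},
    {"tx": -53.4,"ty": -42.7,"tz": 10.5,"rx": 0,"ry": 0,"rz": -0.08,"claw": 255},
    {"tx": -53.4,"ty": -42.7,"tz": 10.5,"rx": 0,"ry": 0,"rz": -0.08,"claw": 255},
    {"tx": -53.4,"ty": -42.7,"tz": 10.5,"rx": 0,"ry": 0,"rz": -0.08,"claw": 255},
    {"tx": -53.4,"ty": -42.7,"tz": 10.5,"rx": 0,"ry": 0,"rz": -0.08,"claw": 255},
    {"tx": -53.4,"ty": -42.7,"tz": 10.5,"rx": 0,"ry": 0,"rz": -0.08,"claw": 255},
    {"tx": -53.4,"ty": -42.7,"tz": 10.5,"rx": 0,"ry": 0,"rz": -0.08,"claw": 255},
    {"tx": -53.4,"ty": -42.7,"tz": 10.5,"rx": 0,"ry": 0,"rz": -0.08,"claw": 255},
    {"tx": -53.4,"ty": -42.7,"tz": 10.5,"rx": 0,"ry": 0,"rz": -0.08,"claw": 255},
    {"tx": -53.4,"ty": -42.7,"tz": 10.5,"rx": 0,"ry": 0,"rz": -0.08,"claw": 255},
    {"tx": -53.4,"ty": -42.7,"tz": 10.5,"rx": 0,"ry": 0,"rz": -0.08,"claw": 255},
    {"tx": -53.4,"ty": -42.7,"tz": 10.5,"rx": 0,"ry": 0,"rz": -0.08,"claw": 255},
    {"tx": -53.4,"ty": -42.7,"tz": 10.5,"rx": 0,"ry": 0,"rz": -0.08,"claw": 255},
    {"tx": -53.4,"ty": -42.7,"tz": 10.5,"rx": 0,"ry": 0,"rz": -0.08,"claw": 255},
    {"tx": -53.4,"ty": -42.7,"tz": 10.5,"rx": 0,"ry": 0,"rz": -0.08,"claw": 255},
  ],
)

```text
t: 2.75
tool_pos: [0.568, 0.0596, 0.2989]
ee_rot: [0.262, 3.13, -0.003]
wrist_force: [-1.0, -0.1, -0.1]
grip_width: -0.001
finger_force: 0.0
```

jog_arm(
  targets=[
    {"tx": 0,"ty": 0,"tz": 4,"rx": 0,"ry": 0,"rz": 0,"claw": 255},
    {"tx": 0,"ty": 0,"tz": 7,"rx": 0,"ry": 0,"rz": 0,"claw": 255},
    {"tx": 0,"ty": 0,"tz": 8.5,"rx": 0,"ry": 0,"rz": 0,"claw": 255},
    {"tx": 0,"ty": 0,"tz": 8.5,"rx": 0,"ry": 0,"rz": 0,"claw": 255},
  ],
)

```text
t: 3.08
tool_pos: [0.5647, 0.0651, 0.2117]
ee_rot: [-0.251, -3.127, 0.002]
wrist_force: [-0.3, -0.3, -0.1]
grip_width: -0.0
finger_force: 0.0
```

```bash
python3 - <<'E'
from loc import *
s=sensors.observe();print(s['t'],s['tool_pos'],s['wrist_force'])
I=optics.get_image('side');print(proj(I,s['tool_pos']-[0,0,.173]))
T=optics.get_image('top')
cv2.imwrite('pics/b.png',np.hstack([cv2.resize(I['pixels'][170:350,190:390],None,fx=2,fy=2,),cv2.resize(T['pixels'][120:300,210:400],None,fx=2,fy=2)]))
E
```

```text
3.0833 [0.5647 0.0651 0.2117] [-0.2816 -0.3005 -0.1331]
[np.float64(247.33198779642638), np.float64(219.62814994545744)]
```

View pics/b.png

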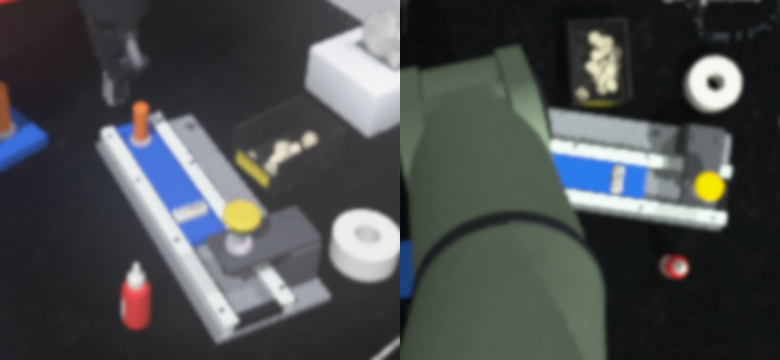

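The fingers stand behind the post (side crop: tip at (115,100), post at (140,105)) and in line with the channel. I'll start pushing.

jog_arm(
  targets=[
    {"tx": 0,"ty": -1.5,"tz": 0,"rx": 0,"ry": 0,"rz": 0,"claw": 255},
    {"tx": 0,"ty": -2.5,"tz": 0,"rx": 0,"ry": 0,"rz": 0,"claw": 255},
    {"tx": 0,"ty": -3.2,"tz": 0,"rx": 0,"ry": 0,"rz": 0,"claw": 255},
    {"tx": 0,"ty": -3.7,"tz": 0,"rx": 0,"ry": 0,"rz": 0,"claw": 255},
    {"tx": 0,"ty": -4.2,"tz": 0,"rx": 0,"ry": 0,"rz": 0,"claw": 255},
    {"tx": 0,"ty": -4.9,"tz": 0,"rx": 0,"ry": 0,"rz": 0,"claw": 255},
    {"tx": 0,"ty": -5.6,"tz": 0,"rx": 0,"ry": 0,"rz": 0,"claw": 255},
    {"tx": 0,"ty": -6.3,"tz": 0,"rx": 0,"ry": 0,"rz": 0,"claw": 255},
    {"tx": 0,"ty": -7.0,"tz": 0,"rx": 0,"ry": 0,"rz": 0,"claw": 255},
    {"tx": 0,"ty": -7.7,"tz": 0,"rx": 0,"ry": 0,"rz": 0,"claw": 255},
    {"tx": 0,"ty": -8.4,"tz": 0,"rx": 0,"ry": 0,"rz": 0,"claw": 255},
    {"tx": 0,"ty": -9.0,"tz": 0,"rx": 0,"ry": 0,"rz": 0,"claw": 255},
    {"tx": 0,"ty": -9.0,"tz": 0,"rx": 0,"ry": 0,"rz": 0,"claw": 255},
  ],
)

```text
t: 4.27
tool_pos: [0.5516, -0.0247, 0.2154]
ee_rot: [0.254, 3.13, 0.0]
wrist_force: [0.7, 0.2, 0.2]
grip_width: -0.0
finger_force: 0.0
```

```bash
python3 - <<'E'
from loc import *
s=sensors.observe();print(s['t'],s['tool_pos'],s['wrist_force'])
I=optics.get_image('side')
p=proj(I,[.55,-.04,.05]);b=blob(I,*OR,p,25);print(p,b, onz(I,b[1],.044))
cv2.imwrite('pics/c.png',cv2.resize(I['pixels'][170:350,190:390],None,fx=3,fy=3,))
E
```

```text
4.2667 [ 0.5516 -0.0247  0.2154] [0.6715 0.1718 0.1852]
[np.float64(268.8204684082263), np.float64(244.33512169175475)] (np.int32(87), array([271.6552, 246.3103]), array([269, 238,   6,  18,  87], dtype=int32)) [ 0.5553 -0.0429  0.044 ]
```

View pics/c.png

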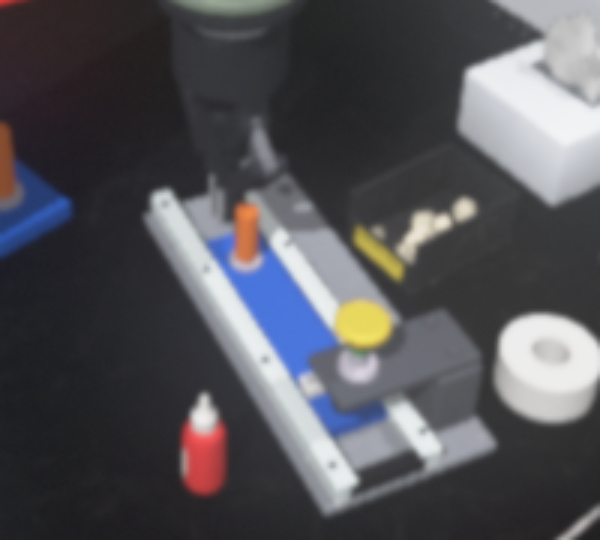

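Shuttle is moving: post at crop (246,235), connector at (312,383), just short of the press arm. About 25 to 30 mm remain.

jog_arm(
  targets=[
    {"tx": 0,"ty": -0.6,"tz": 0.2,"rx": 0,"ry": 0,"rz": 0,"claw": 255},
    {"tx": 0,"ty": -1.0,"tz": 0.2,"rx": 0,"ry": 0,"rz": 0,"claw": 255},
    {"tx": 0,"ty": -1.4,"tz": 0.2,"rx": 0,"ry": 0,"rz": 0,"claw": 255},
    {"tx": 0,"ty": -1.8,"tz": 0.2,"rx": 0,"ry": 0,"rz": 0,"claw": 255},
    {"tx": 0,"ty": -2.1,"tz": 0.2,"rx": 0,"ry": 0,"rz": 0,"claw": 255},
    {"tx": 0,"ty": -2.4,"tz": 0.2,"rx": 0,"ry": 0,"rz": 0,"claw": 255},
    {"tx": 0,"ty": -2.7,"tz": 0.2,"rx": 0,"ry": 0,"rz": 0,"claw": 255},
    {"tx": 0,"ty": -2.7,"tz": 0.2,"rx": 0,"ry": 0,"rz": 0,"claw": 255},
  ],
)

```text
t: 4.98
tool_pos: [0.5469, -0.0513, 0.2127]
ee_rot: [-0.253, -3.131, 0.001]
wrist_force: [0.3, 1.9, 0.5]
grip_width: -0.002
finger_force: 0.4
```

jog_arm(
  targets=[
    {"tx": 0,"ty": -0.2,"tz": 0,"rx": 0,"ry": 0,"rz": 0,"claw": 255},
    {"tx": 0,"ty": -0.4,"tz": 0,"rx": 0,"ry": 0,"rz": 0,"claw": 255},
  ],
)

```text
t: 5.15
tool_pos: [0.5464, -0.0545, 0.2127]
ee_rot: [-0.252, -3.131, -0.0]
wrist_force: [0.4, 3.0, 2.1]
grip_width: 0.002
finger_force: 1.7
```

jog_arm(
  targets=[
    {"tx": 0,"ty": -0.2,"tz": 0,"rx": 0,"ry": 0,"rz": 0,"claw": 255},
    {"tx": 0,"ty": -0.3,"tz": 0,"rx": 0,"ry": 0,"rz": 0,"claw": 255},
  ],
)

```text
t: 5.32
tool_pos: [0.5459, -0.0578, 0.2127]
ee_rot: [-0.253, -3.131, 0.0]
wrist_force: [0.9, 3.0, 1.5]
grip_width: 0.001
finger_force: 1.6
```

jog_arm(
  targets=[
    {"tx": 0,"ty": -0.2,"tz": 0,"rx": 0,"ry": 0,"rz": 0,"claw": 255},
    {"tx": 0,"ty": -0.3,"tz": 0,"rx": 0,"ry": 0,"rz": 0,"claw": 255},
  ],
)

```text
t: 5.48
tool_pos: [0.5457, -0.0588, 0.2127]
ee_rot: [0.25, 3.131, 0.003]
wrist_force: [1.3, 19.1, 3.3]
grip_width: 0.003
finger_force: 9.8
```

jog_arm(
  targets=[
    {"tx": 0,"ty": -0.2,"tz": 0,"rx": 0,"ry": 0,"rz": 0,"claw": 255},
    {"tx": 0,"ty": -0.3,"tz": 0,"rx": 0,"ry": 0,"rz": 0,"claw": 255},
  ],
)

```text
t: 5.65
tool_pos: [0.5456, -0.0596, 0.2129]
ee_rot: [0.246, 3.131, 0.007]
wrist_force: [1.9, 34.0, 7.3]
grip_width: 0.002
finger_force: 17.1
```

jog_arm(
  targets=[
    {"tx": 0,"ty": -0.2,"tz": 0,"rx": 0,"ry": 0,"rz": 0,"claw": 255},
    {"tx": 0,"ty": -0.3,"tz": 0,"rx": 0,"ry": 0,"rz": 0,"claw": 255},
  ],
)

```text
t: 5.82
tool_pos: [0.5455, -0.0604, 0.2131]
ee_rot: [0.243, 3.131, 0.011]
wrist_force: [2.8, 48.7, 11.9]
grip_width: -0.003
finger_force: 24.6
```

Stopped hard at y ≈ -0.059, which matches the predicted home position. Next: back off, raise and look.

jog_arm(
  targets=[
    {"tx": 0,"ty": 1.0,"tz": 0,"rx": 0,"ry": 0,"rz": 0,"claw": 255},
    {"tx": 0,"ty": 3.0,"tz": 0,"rx": 0,"ry": 0,"rz": 0,"claw": 255},
    {"tx": 0,"ty": 3.0,"tz": -4,"rx": 0,"ry": 0,"rz": 0,"claw": 255},
    {"tx": 0,"ty": 3.0,"tz": -8,"rx": 0,"ry": 0,"rz": 0,"claw": 255},
    {"tx": 0,"ty": 3.0,"tz": -11,"rx": 0,"ry": 0,"rz": 0,"claw": 255},
    {"tx": 0,"ty": 3.0,"tz": -11,"rx": 0,"ry": 0,"rz": 0,"claw": 255},
    {"tx": 0,"ty": 3.0,"tz": -11,"rx": 0,"ry": 0,"rz": 0,"claw": 255},
  ],
)

```text
t: 6.4
tool_pos: [0.5495, -0.0372, 0.3242]
ee_rot: [0.253, 3.129, -0.0]
wrist_force: [-0.1, 0.4, -1.3]
grip_width: -0.002
finger_force: 0.0
```

```bash
python3 - <<'E'
from loc import *
s=sensors.observe();print(s['t'],s['tool_pos'],s['wrist_force'])
I=optics.get_image('side')
p=proj(I,[.545,-.08,.05]);b=blob(I,*OR,p,25);print(p,b, onz(I,b[1],.044))
for z in(.173,):print(tool((.5263,-.1997,.31),(.16,.987)))
cv2.imwrite('pics/d.png',cv2.resize(I['pixels'][210:360,220:380],None,fx=4,fy=4,interpolation=cv2.INTER_CUBIC))
E
```

```text
6.4 [ 0.5495 -0.0372  0.3242] [-0.1129  0.3631 -1.306 ]
[np.float64(278.2404413822148), np.float64(256.4236932096054)] (np.int32(79), array([278.9494, 257.4304]), array([277, 250,   5,  17,  79], dtype=int32)) [ 0.5483 -0.0782  0.044 ]
(array([ -0.3584, -16.4143,   1.2901]), array([-0.0002,  0.0005, -0.0005]))
```

View pics/d.png

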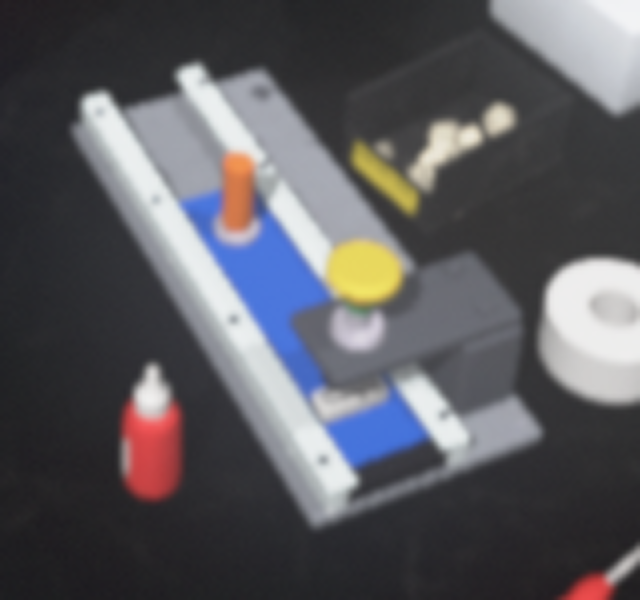

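The slab's front edge meets the black stop (crop (400,450)), and the connector sits in its pocket under the press arm (350,398). Moving above the knob.

jog_arm(
  targets=[
    {"tx": -0.3,"ty": -4,"tz": 0,"rx": 0,"ry": 0,"rz": 0,"claw": 255},
    {"tx": -0.3,"ty": -8,"tz": 0,"rx": 0,"ry": 0,"rz": 0,"claw": 255},
    {"tx": -0.3,"ty": -12,"tz": 0,"rx": 0,"ry": 0,"rz": 0,"claw": 255},
    {"tx": -0.3,"ty": -15,"tz": 0,"rx": 0,"ry": 0,"rz": 0,"claw": 255},
    {"tx": -0.3,"ty": -16.4,"tz": 0.5,"rx": 0,"ry": 0,"rz": 0,"claw": 255},
    {"tx": -0.3,"ty": -16.4,"tz": 1.5,"rx": 0,"ry": 0,"rz": 0,"claw": 255},
    {"tx": -0.3,"ty": -16.4,"tz": 2.0,"rx": 0,"ry": 0,"rz": 0,"claw": 255},
    {"tx": -0.3,"ty": -16.4,"tz": 2.0,"rx": 0,"ry": 0,"rz": 0,"claw": 255},
    {"tx": -0.3,"ty": -16.4,"tz": 2.0,"rx": 0,"ry": 0,"rz": 0,"claw": 255},
  ],
)

```text
t: 7.2
tool_pos: [0.5261, -0.198, 0.3019]
ee_rot: [-0.25, -3.13, -0.001]
wrist_force: [0.9, -0.6, 0.0]
grip_width: -0.001
finger_force: 0.0
```

```bash
python3 - <<'E'
from loc import *
s=sensors.observe();print(s['t'],s['tool_pos'],s['wrist_force'],r.tips_ahead)
I=optics.get_image('side')
cv2.imwrite('pics/e.png',cv2.resize(I['pixels'][210:360,220:380],None,fx=4,fy=4,interpolation=cv2.INTER_CUBIC))
print(tool((.5263,-.1997,.28),(.16,.987)))
E
```

```text
7.2 [ 0.5261 -0.198   0.3019] [ 0.9046 -0.5724  0.0289] 0.1734
(array([-0.032 , -0.1634,  2.2364]), array([ 0.0004, -0.0008,  0.0014]))
```

View pics/e.png

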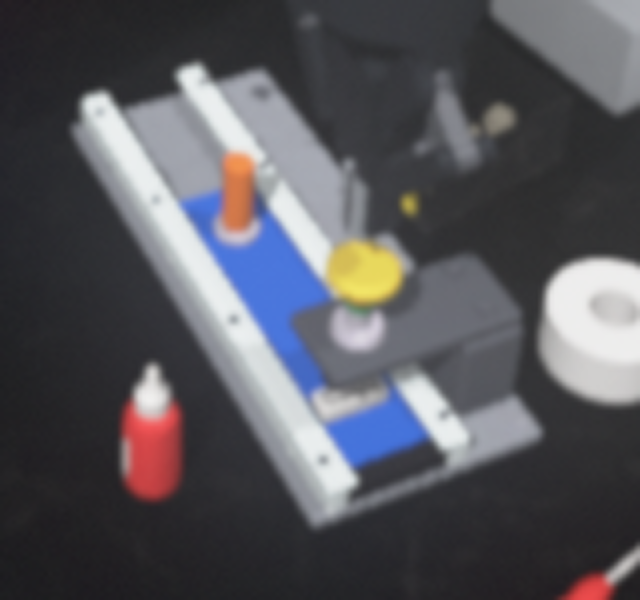

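Fingertips are just over the knob (crop (365,245)) with nothing disturbed. Going down gently.

jog_arm(
  targets=[
    {"tx": 0,"ty": -0.1,"tz": 0.7,"rx": 0,"ry": 0,"rz": 0,"claw": 255},
    {"tx": 0,"ty": -0.1,"tz": 1.4,"rx": 0,"ry": 0,"rz": 0,"claw": 255},
    {"tx": 0,"ty": -0.1,"tz": 1.7,"rx": 0,"ry": 0,"rz": 0,"claw": 255},
    {"tx": 0,"ty": -0.1,"tz": 1.7,"rx": 0,"ry": 0,"rz": 0,"claw": 255},
  ],
)

```text
t: 7.58
tool_pos: [0.5257, -0.1998, 0.2847]
ee_rot: [-0.252, -3.13, -0.0]
wrist_force: [0.3, -0.5, 0.8]
grip_width: 0.0
finger_force: 0.0
```

jog_arm(
  targets=[
    {"tx": 0,"ty": 0,"tz": 0.2,"rx": 0,"ry": 0,"rz": 0,"claw": 255},
    {"tx": 0,"ty": 0,"tz": 0.3,"rx": 0,"ry": 0,"rz": 0,"claw": 255},
    {"tx": 0,"ty": 0,"tz": 0.3,"rx": 0,"ry": 0,"rz": 0,"claw": 255},
  ],
)

```text
t: 7.83
tool_pos: [0.5258, -0.2001, 0.2826]
ee_rot: [-0.252, -3.131, 0.0]
wrist_force: [-0.1, 0.5, 0.4]
grip_width: 0.001
finger_force: 0.0
```

jog_arm(
  targets=[
    {"tx": 0,"ty": 0,"tz": 0.2,"rx": 0,"ry": 0,"rz": 0,"claw": 255},
    {"tx": 0,"ty": 0,"tz": 0.4,"rx": 0,"ry": 0,"rz": 0,"claw": 255},
    {"tx": 0,"ty": 0,"tz": 0.4,"rx": 0,"ry": 0,"rz": 0,"claw": 255},
  ],
)

```text
t: 8.08
tool_pos: [0.526, -0.2001, 0.2785]
ee_rot: [0.252, 3.131, -0.0]
wrist_force: [1.1, -0.4, 1.9]
grip_width: 0.0
finger_force: 1.0
```

jog_arm(
  targets=[
    {"tx": 0,"ty": 0,"tz": 0.2,"rx": 0,"ry": 0,"rz": 0,"claw": 255},
    {"tx": 0,"ty": 0,"tz": 0.4,"rx": 0,"ry": 0,"rz": 0,"claw": 255},
    {"tx": 0,"ty": 0,"tz": 0.6,"rx": 0,"ry": 0,"rz": 0,"claw": 255},
    {"tx": 0,"ty": 0,"tz": 0.8,"rx": 0,"ry": 0,"rz": 0,"claw": 255},
    {"tx": 0,"ty": 0,"tz": 0.8,"rx": 0,"ry": 0,"rz": 0,"claw": 255},
  ],
)

```text
t: 8.5
tool_pos: [0.526, -0.2002, 0.2705]
ee_rot: [0.252, 3.131, -0.0]
wrist_force: [1.1, 0.1, 5.8]
grip_width: -0.001
finger_force: 3.0
```

jog_arm(
  targets=[
    {"tx": 0,"ty": 0,"tz": 0.1,"rx": 0,"ry": 0,"rz": 0,"claw": 255},
    {"tx": 0,"ty": 0,"tz": 0.2,"rx": 0,"ry": 0,"rz": 0,"claw": 255},
    {"tx": 0,"ty": 0,"tz": 0.3,"rx": 0,"ry": 0,"rz": 0,"claw": 255},
    {"tx": 0,"ty": 0,"tz": 0.3,"rx": 0,"ry": 0,"rz": 0,"claw": 255},
  ],
)

```text
t: 8.83
tool_pos: [0.526, -0.2001, 0.2677]
ee_rot: [0.252, 3.131, -0.0]
wrist_force: [-0.4, -0.5, 7.4]
grip_width: 0.005
finger_force: 3.6
```

```bash
python3 - <<'E'
from loc import *
s=sensors.observe();print(s['t'],s['tool_pos'],s['wrist_force'])
I=optics.get_image('side');J=sensors.observe();print(J['wrist_force'],J['finger_force'])
cv2.imwrite('pics/f.png',cv2.resize(I['pixels'][230:350,240:360],None,fx=5,fy=5,interpolation=cv2.INTER_CUBIC))
b=blob(I,*YE,(311,283),14);print(b)
E
```

```text
8.8333 [ 0.526  -0.2001  0.2677] [-0.3565 -0.5299  7.4222]
[-0.1115 -1.3442  6.9472] 3.6289205515413414
(np.int32(18), array([315.1667, 285.7778]), array([312, 284,   7,   5,  18], dtype=int32))
```

View pics/f.png

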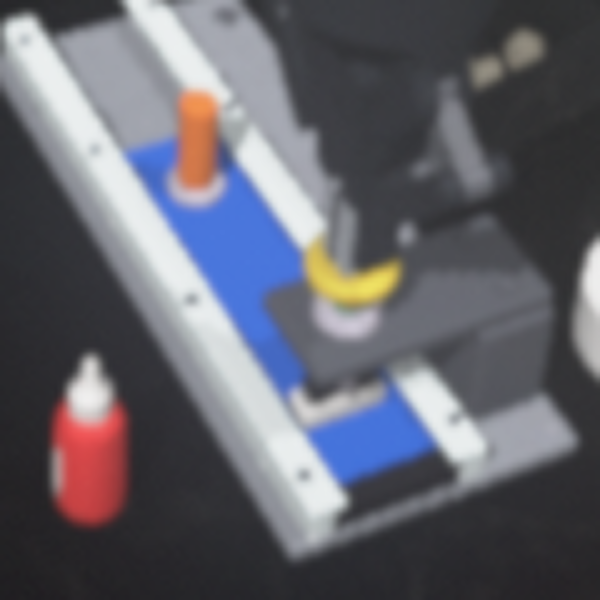

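The knob is pressed with about 7 N at roughly 12.7 mm, as the spring figures predict. The probe is on the connector (crop (335,390)) and the shuttle is still against the stop (400,470). Handing in.

```bash
python3 -c "
from bench import order
print(order.close_job())"
```

```text
the job is handed in; nothing more can be done
None
```

I handed the job in with the shuttle home against the end stop, the connector in its pocket under the probe, and the knob held about 12.7 mm down at about 7 N; the system did not report a verdict.

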